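Clear a pipe off-cut from the run-out chute, then reset the stop and jog

TASK

Stop the pipe machine by pressing its mushroom stop button until it latches down by itself; while it is latched, push the pipe off-cut along the chute and off its end so that it lies down in the catch bin. Then twist the mushroom clockwise to reset it, so that it springs fully up and turns back home, and only then tilt the jog lever well over to the side with the round boss, hold it there for about a second and let it return upright. Do not move the pipe while the stop button is up, do not tilt the jog lever while the stop is in, nor ever to the other side, and leave the union, the oil bottle and the wrench where they are.

Things in the scene. Friction and masses are not known exactly. Their poses are not given: they have to be found in the camera images.
- stop_top (a point): centre of the top of the mushroom stop button, a round head 56 mm across and 24 mm thick with ribbed sides, on a grey box 100 x 100 x 60 mm (fixed to the table). z is up. When the button is up its top is 38 mm above the box top (98 mm above the table) and the head's underside 14 mm above the box top; when latched it is about 7 mm lower
- stop_press (a joint): how far the mushroom is pressed, m: 0 is up, 0.012 the bottom stop. It must be pressed past about 0.009 (best to the bottom), after which a catch holds it at about 0.007 when let go. Its spring needs about 4 N
- stop_turn (a joint): turn of the mushroom head about its vertical axis, rad: 0 is home, grows clockwise seen from above, stop at 0.9. A weak spring (0.06 N m at the stop) turns it home in about a second. When latched, turning it past about 0.6 frees the catch and the head springs up (at the latest when it is let go)
- stop_box: grey stop station box 100 x 100 x 60 mm, origin at the centre of its underside, z up; the mushroom stands at the middle of its top
- jog_ball (a point): centre of the ball (32 mm across) at the top of the jog lever, a steel stick 12 mm thick; upright it is 135 mm above the table; the lever's pivot lies 90 mm below the ball, at the box top
- jog (a joint): tilt of the jog lever, rad: 0 upright, positive towards the round boss (the +y side of jog_box), negative towards the flat bar; stops at +-0.5. Spring-centred: about 0.7 N m/rad, that is about 4 N at the ball at the stop. Well over is more than 0.3
- jog_box: grey jog station box, 100 (x) x 110 (y) x 45 mm, fixed; origin at the centre of its underside, z up. The lever stands at the middle of its top and rocks only along the box's y. On its top a small round steel boss (16 mm) lies at +y, a flat steel bar (40 x 6 mm) at -y
- rack: steel run-out chute and catch bin in one fixed piece; origin on the table under the chute's end over the bin; z up. The chute is a level V-shaped trough (two plates at 45 degrees) along +y from 0 to 260 mm, open at both ends; the V's bottom line is 45 mm and its top edges 71 mm above the table, 51 mm apart. The bin lies at -y: open-topped, 130 (x) x 220 (y) x 42 mm high, walls 4 mm, from y = -2 to -222 mm, floor 4 mm above the table
- chute_end (a point): bottom of the V at the chute's end over the bin, 45 mm above the table; axes as the rack
- bin_floor (a point): centre of the bin's inner floor, 4 mm above the table; axes as the rack
- pipe_mid (a point): centre of the pipe off-cut, a steel tube 120 mm long, 42 mm outside and 34 mm inside diameter, about 0.4 kg, loose, lying in the V chute with its axis 75 mm above the table; its y axis runs along the tube
- union: bystander: dark steel pipe union standing upright, 68 mm across and 56 mm high; origin at the centre of its underside
- oil: bystander: grey plastic oil bottle standing upright, 60 mm across, 130 mm high; origin at the centre of its underside
- wrench: bystander: wrench 200 mm long lying flat; origin under its middle, x along it
There are look-alikes about, which are no part of the job. Leave any blue, brown or yellow look-alike of the part that bears pipe_mid alone.

How it is judged:
By the outcome, as a careful person would: the job done as asked, in the order asked, and still so for the second after the job is handed in, with the robot touching nothing.
It also fails if it takes over 69 s, if anything falls off the work surface, if the arm or the gripper's body presses on something with over 40 N, if the wrist force passes 120 N, or if a joint passes its speed limit or range.

ROBOT

A 7-joint arm with a two-finger parallel gripper is mounted at the origin on the work surface. World frame = base frame: x ahead of the robot, y to its left, z up, the work surface at z = 0. Lengths are in m, angles in rad, forces in N, time in s.
With the tool pointing down it reaches from about 0.35 to 0.9 m from the base axis. Payload 7.2 kg.
Tool frame: the origin (TCP) lies on the centre line of the jaws, within the pads' length; the fingertips stand 22 mm ahead of it and the grasp point (between the pads) lies 3 mm ahead of it (bot.finger_overhang is the z of the fingertips in the tool frame, in m); z points along the fingers, y is the line along which they close (so a half turn about z gives the same grasp; the last joint's range is limited). The gripper opens to 85 mm and grips with 20 to 120 N. Pads are 22 mm wide; open, the fingers measure 114 mm over their backs; the gripper's body (76 mm by 85 mm) begins 54 mm behind the grasp point. The pads swing forward as they close: fully open they stand 13 mm farther back than shut.
Start: joints at [-1.234, 0.411, -0.013, 1.596, 0.006, 1.134, -0.082], TCP at [0.246, 0.574, 0.224] pointing down, gripper open.
Joint ranges: [-2.95, 2.95], [-0.29, 1.99], [-1.47, 1.44], [0.14, 2.54], [-1.03, 4.17], [0.13, 1.85], [-2.86, 2.86]. Speed limits (rad/s): [2.39, 2.39, 3.01, 3.01, 3.14, 3.14, 3.14].

INTERFACE

Orientations are given as a unit quaternion [x, y, z, w].
In Python, from plant import bot, imaging, ticket gives the robot as it stands. The module is installed in compiled form; this text tells all that it offers.
- The arm moves only by the tool apply_moves, never from a script. Its argument "moves" is a list of rows, each a list of 7 numbers: the shift along the tool's x, y, z scaled (see below), then the turn, a rotation vector about the tool's x, y, z scaled (see below), then the opening, from -1 (shut) to 1 (fully open), so that 0 is half open. A call has exactly 5 rows; each row shifts and turns the commanded pose from where the row before left it, along the tool's axes as they then stand; what a row does not reach is not made up. The controller multiplies each number of a shift by 100 cm and each number of a turn by 2 rad. A row lasts 1/10 s, in which the tool goes at most 50 mm and 8.59 degrees, less where a joint would pass 70% of its speed; a pose out of reach is approached as far as the arm can. A call with a number of a shift or a turn outside -1 to 1 is refused whole. A call with a gripper value outside its range is refused whole. The fingers move at their own pace and stop on an object; "newtons" is the grip in N (left out, the last holds). Time passes only in rows, so rows that do not move let the fingers close, or fill a call up. It gives the time, the measured TCP pose, the force, the opening and the grip force at its end, in the units of the state.
- bot.get_state(): the state, without advancing time (a new reading comes with each control period).
- imaging.grab_frame(name): name is "scene" or "top" or "wrist"; returns a dict with "frame" (420x560x3 uint8, red, green, blue), "depth" (420x560 float32, m along the optical axis (not along the pixel's ray), 0 where there is no reading), "mtx" (3x3 intrinsics, pixels), "eye" and "attitude" of the camera in the world; the wrist camera has in their place "mount" (4x4, takes a point from camera to tool coordinates, whose origin is the TCP and whose axes are the flange's). Camera axes: x right, y down, z forward; pixel columns grow to the right and rows downward; lengths in m; the calibration is good to about 2 mm. A picture is of the moment at which its call begins: read the wrist's pose just before it.
- ticket.finish_job(): hands the job in; it is judged then, once.
The state is a dict: "t": time; "joint_pos": joint angles; "qd": joint speeds; "tau": joint torques, N m; "tool_pos": TCP position; "orientation": TCP orientation; "ft_force": force on the tool from outside, world axes, zero at the start; "torque": the same for the moment, N m; "grip_width": opening from 0.0 (shut) to 1.0 (fully open); "finger_force": force on a finger pad.
Only numpy, scipy, OpenCV 4.12 (cv2) and the standard library are available. Lean on these libraries where they do the work, as an engineer would, in place of code of your own. Each camera call takes 0.05 s, during which the arm holds its last target. There are 200 camera calls.

## Working session

There is one attempt and no reset: what is moved stays moved. The work goes in short steps, Python scripts to look and compute and a tool call to move; the robot and the scene stay as the last step left them, time stands still between calls to the robot, and variables do not carry over. Pictures are saved under pics/ and viewed, at most 10 in all, crops included, and the job is handed in when it is done.

Besides the shell and the picture viewer there is one more tool, called after "Request:" as a command line: name --pt "numbers of a row" for each row, then --argument value for the rest. apply_moves: Moves the arm, as the interface text tells. Shifts and turns lie within -1 to 1; 1 stands for 100 cm of shift or 2 rad of turn. Its arguments: {"type":"object","properties":{"moves":{"type":"array"},"newtons":{"type":"number"}},"required":["moves"]}

```bash
mkdir -p pics; cat > h.py <<'E'
import numpy as np, cv2
from plant import bot, imaging, ticket
from scipy.spatial.transform import Rotation as R
def grab(name,tag):
    s=bot.get_state(); f=imaging.grab_frame(name)
    if name=="wrist":
        T=np.eye(4);T[:3,:3]=R.from_quat(s['orientation']).as_matrix();T[:3,3]=s['tool_pos']
        M=T@np.array(f['mount'])
    else:
        M=np.eye(4);a=np.array(f['attitude']);M[:3,:3]=a if a.shape==(3,3) else R.from_quat(a).as_matrix();M[:3,3]=f['eye']
    np.savez(f'{tag}.npz',frame=f['frame'],depth=f['depth'],K=f['mtx'],M=M)
    cv2.imwrite(f'pics/{tag}.png',f['frame'][:,:,::-1]); return s
def pt(tag,u,v,z=None,r=1):
    d=np.load(f'{tag}.npz');K=d['K'];M=d['M']
    ray=np.array([(u-K[0,2])/K[0,0],(v-K[1,2])/K[1,1],1.])
    if z is None:
        p=d['depth'][int(v)-r:int(v)+r+1,int(u)-r:int(u)+r+1];t=np.median(p[p>0])
    else: t=(z-M[2,3])/(M[:3,:3]@ray)[2]
    return (M[:3,:3]@(ray*t)+M[:3,3]).round(4)
E
python3 -c "
from h import *
print(grab('top','top1')); grab('scene','sc1')
a=cv2.imread('pics/top1.png');b=cv2.imread('pics/sc1.png')
cv2.imwrite('pics/top1b.png',cv2.resize(a,(800,600)));cv2.imwrite('pics/sc1b.png',cv2.resize(b,(800,600)))
d=np.load('top1.npz');print(d['M'])
"
```

```text
{'t': 0.0, 'joint_pos': array([-1.23422718,  0.41186513, -0.01269714,  1.597072  ,  0.00558728,
        1.13429949, -0.08218755]), 'qd': array([ 0.00085715,  0.00129266,  0.00152331, -0.00143362,  0.00060662,
        0.00053714, -0.00022507]), 'tau': array([-2.47592170e-04, -6.00622487e+01,  6.81816693e-01, -2.99406409e+01,
        1.37190739e-02,  1.06047821e-02,  2.60661432e-05]), 'tool_pos': array([0.24596855, 0.57399845, 0.22336338]), 'orientation': array([ 2.00996827e-01,  9.79591562e-01, -7.96979266e-04, -1.07934097e-04]), 'ft_force': array([ 0.6032834 ,  1.06044196, -0.13978964]), 'torque': array([-0.02199037, -0.01920965, -0.01081579]), 'finger_force': 0.0, 'grip_width': 1.0001050107397873}
[[ 1.84182134e-03 -9.96073599e-01  8.85098455e-02  5.19676023e-01]
 [-9.99698407e-01  3.33467961e-04  2.45557370e-02 -1.39330320e-02]
 [-2.44888366e-02 -8.85283788e-02 -9.95772576e-01  1.23882781e+00]
 [ 0.00000000e+00  0.00000000e+00  0.00000000e+00  1.00000000e+00]]
```

View pics/top1b.png

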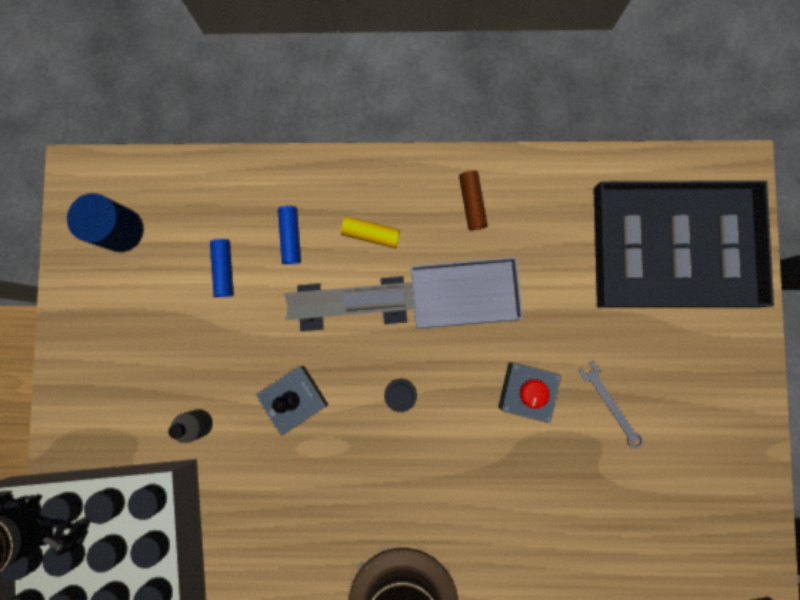

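View pics/sc1b.png

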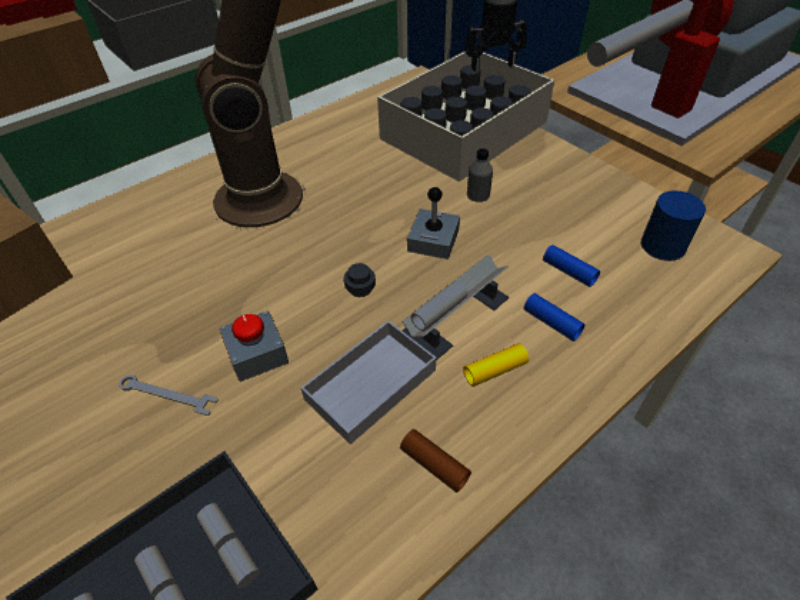

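The top view shows the stop button (535,393), jog box (290,400), chute with the grey tube in it (378,299), bin (467,292), union (400,395), oil bottle (190,425) and wrench (612,405). Pipe candidates: blue (222,268) and (289,235), yellow (370,232), brown (473,200), and grey in the chute (378,299). The grey one fits because it is steel and lies in the V. I'll confirm it in a crop.

```bash
python3 -c "
from h import *
a=cv2.imread('pics/top1.png');b=cv2.imread('pics/sc1.png')
c=lambda im,x,y,w,h,W,H:cv2.resize(im[y:y+h,x:x+w],(W,H),interpolation=cv2.INTER_CUBIC)
t=np.vstack([np.hstack([c(a,195,175,180,60,800,267)]),np.hstack([c(a,175,250,60,60,266,266),c(a,345,250,60,60,267,266),c(b,275,120,60,60,267,266)])])
cv2.imwrite('pics/crop1.png',t)
for n,u,v in [('stop',535,393),('ball',290,400),('pipe',378,299),('bin',467,292),('union',400,395)]: print(n,pt('top1',u*.7,v*.7))
"
```

```text
stop [ 0.4366 -0.2576  0.098 ]
ball [0.419  0.2245 0.0701]
pipe [0.6197 0.0477 0.0947]
bin [ 0.6427 -0.1376  0.0029]
union [0.4286 0.0045 0.0564]
```

View pics/crop1.png

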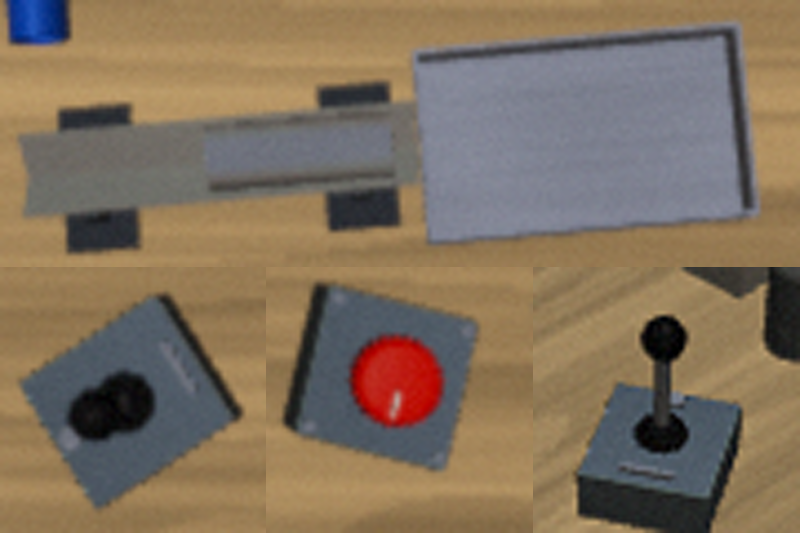

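The crop confirms the grey steel tube is in the V, ends at crop (207,158) and (393,147). The boss is at crop (68,437) and the bar at (180,367). The ball is at (95,412) and the mushroom centre at (397,381).

```bash
python3 -c "
from h import *
A=lambda u,v,z:pt('top1',195+u/4.444,175+v/4.45,z)
B=lambda u,v,z:pt('top1',175+u/4.43,250+(v-267)/4.43,z)
C=lambda u,v,z:pt('top1',345+(u-266)/4.43,250+(v-267)/4.43,z)
print('boss',B(68,437,.045),'bar',B(180,367,.045),'ball',B(95,412,.135),'base',B(130,400,.045))
print('boxcorners',[B(*p,.045) for p in [(20,385),(160,295),(240,412),(98,507)]])
print('stop',C(397,381,.098),[C(*p,.06) for p in [(322,285),(478,320),(440,468),(290,425)]])
print('pipe',A(207,158,.09),A(393,147,.09))
print('chute far',A(20,135,.071),A(24,215,.071))
print('bin',[A(*p,.042) for p in [(415,50),(740,25),(757,213),(430,242)]])
s=bot.get_state();print(R.from_quat(s['orientation']).as_matrix().round(3),bot.finger_overhang)
"
```

```text
boss [0.3925 0.2662 0.045 ] bar [0.4384 0.1928 0.045 ] ball [0.4172 0.2289 0.135 ] base [0.4167 0.2256 0.045 ]
boxcorners [array([0.4263, 0.2988, 0.045 ]), array([0.4856, 0.2069, 0.045 ]), array([0.4092, 0.1528, 0.045 ]), array([0.3473, 0.2455, 0.045 ])]
stop [ 0.4349 -0.2578  0.098 ] [array([ 0.4935, -0.2187,  0.06  ]), array([ 0.4713, -0.3187,  0.06  ]), array([ 0.3769, -0.2922,  0.06  ]), array([ 0.4038, -0.1967,  0.06  ])]
pipe [0.6167 0.1135 0.09  ] [ 0.6237 -0.0056  0.09  ]
chute far [0.6334 0.2383 0.071 ] [0.5811 0.2347 0.071 ]
bin [array([ 0.6931, -0.02  ,  0.042 ]), array([ 0.7096, -0.2367,  0.042 ]), array([ 0.5842, -0.2458,  0.042 ]), array([ 0.5649, -0.0298,  0.042 ])]
[[-0.919  0.394 -0.   ]
 [ 0.394  0.919 -0.001]
 [-0.    -0.001 -1.   ]] 0.022
```

Request:
apply_moves --pt "0 0 0 0 0 -0.0675 -1" --pt "0 0 0 0 0 -0.0675 -1" --pt "0 0 0 0 0 -0.0675 -1" --pt "-0.011 -0.048 0 0 0 0 -1" --pt "-0.011 -0.048 0 0 0 0 -1" --newtons 20

```text
t: 0.6
tool_pos: [0.2676, 0.4776, 0.2229]
orientation: [-0.001, 1.0, -0.001, -0.0]
ft_force: [1.1, -0.8, 1.0]
grip_width: 0.147
finger_force: 0.0
```

Request:
apply_moves --pt "-0.011 -0.048 0 0 0 0 -1" --pt "-0.011 -0.048 0 0 0 0 -1" --pt "-0.011 -0.048 0 0 0 0 -1" --pt "-0.011 -0.048 0 0 0 0 -1" --pt "-0.011 -0.048 0 0 0 0 -1"

```text
t: 1.1
tool_pos: [0.3232, 0.2364, 0.224]
orientation: [-0.0, 1.0, 0.0, -0.0]
ft_force: [2.4, 0.6, 0.2]
grip_width: 0.002
finger_force: 0.0
```

Request:
apply_moves --pt "-0.011 -0.048 0 0 0 0 -1" --pt "-0.011 -0.048 0 0 0 0 -1" --pt "-0.011 -0.048 0 0 0 0 -1" --pt "-0.011 -0.048 0 0 0 0 -1" --pt "-0.011 -0.048 0 0 0 0 -1"

```text
t: 1.6
tool_pos: [0.3781, -0.0035, 0.2243]
orientation: [-0.0, 1.0, 0.0, 0.0]
ft_force: [1.4, 0.3, 0.2]
grip_width: 0.001
finger_force: 0.0
```

Request:
apply_moves --pt "-0.011 -0.048 0 0 0 0 -1" --pt "-0.011 -0.048 0 0 0 0 -1" --pt "-0.011 -0.048 0 0 0 0 -1" --pt "-0.011 -0.048 0 0 0 0 -1" --pt "-0.011 -0.048 0 0 0 0 -1"

```text
t: 2.1
tool_pos: [0.4334, -0.2433, 0.2242]
orientation: [-0.0, 1.0, 0.0, 0.0]
ft_force: [0.7, 0.8, 0.1]
grip_width: -0.0
finger_force: 0.0
```

Request:
apply_moves --pt "-0.0025 -0.0137 0.02 0 0 0 -1" --pt "0 0 0.04 0 0 0 -1" --pt "0 0 0.03 0 0 0 -1" --pt "0 0 0.01 0 0 0 -1" --pt "0 0 0 0 0 0 -1"

```text
t: 2.6
tool_pos: [0.4349, -0.2548, 0.1232]
orientation: [-0.0, 1.0, 0.0, -0.001]
ft_force: [0.5, -0.1, 0.2]
grip_width: 0.003
finger_force: 0.0
```

Request:
apply_moves --pt "0 0 0.005 0 0 0 -1" --pt "0 0 0.004 0 0 0 -1" --pt "0 0 0.003 0 0 0 -1" --pt "0 0 0.003 0 0 0 -1" --pt "0 0 0 0 0 0 -1"

```text
t: 3.1
tool_pos: [0.4358, -0.255, 0.1091]
orientation: [-0.0, 1.0, 0.0, 0.0]
ft_force: [-1.0, -0.2, -0.5]
grip_width: -0.001
finger_force: 0.0
```

```bash
python3 -c "
from h import *
s=bot.get_state();print(s['joint_pos'].round(3),s['ft_force'],s['tool_pos'])"
```

```text
[-0.046  0.392  0.605  2.036 -0.307  0.802  2.311] [-1.00687083 -0.17784802 -0.49767179] [ 0.4358422  -0.25502535  0.10914239]
```

Request:
apply_moves --pt "0 0 0.003 0 0 0 -1" --pt "0 0 0.002 0 0 0 -1" --pt "0 0 0.0 0 0 0 -1" --pt "0 0 0 0 0 0 -1" --pt "0 0 0 0 0 0 -1"

```text
t: 3.6
tool_pos: [0.4359, -0.2552, 0.1042]
orientation: [-0.0, 1.0, -0.0, 0.0]
ft_force: [0.3, -0.8, 0.5]
grip_width: 0.002
finger_force: 0.0
```

```bash
python3 -c "
from h import *
s=grab('scene','sc2');print(s['ft_force'],s['tool_pos'])
a=cv2.imread('pics/sc2.png')[170:290,110:250]
cv2.imwrite('pics/sc2b.png',cv2.resize(a,(700,600),interpolation=2))"
```

```text
[ 0.30353221 -0.77168969  0.5070205 ] [ 0.43587988 -0.25523098  0.10423018]
```

View pics/sc2b.png

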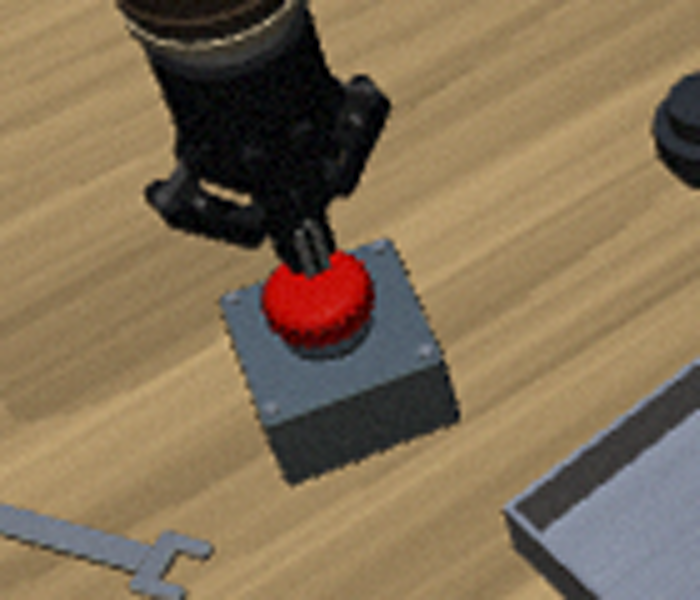

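The fingers in crop (315,270) look just short of the button top, whose centre is at (318,290). I'll check the depth there.

```bash
python3 -c "
from h import *
for u,v in [(315,270),(315,255),(318,300),(318,285),(300,290),(345,290),(285,300),(330,420),(260,330)]: print(u,v,pt('sc2',110+u/5,170+v/5,r=0))
"
```

```text
315 270 [ 0.447  -0.2574  0.1153]
315 255 [ 0.4462 -0.2546  0.1245]
318 300 [ 0.4494 -0.2619  0.0962]
318 285 [ 0.4432 -0.2575  0.0995]
300 290 [ 0.4399 -0.2664  0.0995]
345 290 [ 0.452  -0.2474  0.0953]
285 300 [ 0.4349 -0.2744  0.0928]
330 420 [ 0.4794 -0.2858  0.0416]
260 330 [ 0.4152 -0.2878  0.0592]
```

Request:
apply_moves --pt "0 0 0.002 0 0 0 -1" --pt "0 0 0.002 0 0 0 -1" --pt "0 0 0.002 0 0 0 -1" --pt "0 0 0 0 0 0 -1" --pt "0 0 0 0 0 0 -1"

```text
t: 4.15
tool_pos: [0.4357, -0.2552, 0.0981]
orientation: [-0.0, 1.0, 0.0, -0.0]
ft_force: [0.2, -0.3, 1.0]
grip_width: -0.0
finger_force: 0.0
```

```bash
python3 -c "
from h import *
s=grab('scene','sc3');grab('wrist','w3')
a=cv2.imread('pics/sc3.png')[190:250,140:205]
b=cv2.imread('pics/w3.png')
cv2.imwrite('pics/sc3b.png',np.hstack([cv2.resize(a,(390,360),interpolation=2),cv2.resize(b,(400,360))]))
for v in range(214,240,1): print(v,pt('sc3',173,v,r=0))
M=np.load('w3.npz')['M'];print(M)
"
```

```text
214 [ 0.4495 -0.2496  0.1511]
215 [ 0.4489 -0.2503  0.1472]
216 [ 0.4474 -0.2506  0.1423]
217 [ 0.4489 -0.2519  0.1407]
218 [ 0.446  -0.2519  0.1342]
219 [ 0.4489 -0.2536  0.1341]
220 [ 0.4459 -0.2536  0.1275]
221 [ 0.4487 -0.2553  0.1272]
222 [ 0.4463 -0.2555  0.1212]
223 [ 0.4478 -0.2568  0.1195]
224 [ 0.4483 -0.2578  0.1167]
225 [ 0.4471 -0.2583  0.112 ]
226 [ 0.4476 -0.2593  0.1092]
227 [ 0.442  -0.2587  0.0994]
228 [ 0.4441 -0.2602  0.0983]
229 [ 0.4466 -0.2617  0.0977]
230 [ 0.4504 -0.2637  0.0987]
231 [ 0.451  -0.2647  0.0958]
232 [ 0.457  -0.2672  0.0994]
233 [ 0.4556 -0.2677  0.0943]
234 [ 0.4586 -0.2694  0.0944]
235 [ 0.4592 -0.2705  0.0916]
236 [ 0.4608 -0.2718  0.0899]
237 [ 0.4605 -0.2726  0.0861]
238 [ 0.4596 -0.2733  0.0814]
239 [ 0.4564 -0.2734  0.0741]
[[-4.45644593e-04  9.46654939e-01  3.22248704e-01  3.52667622e-01]
 [ 9.99999714e-01  6.18667050e-04 -4.34508352e-04 -2.54938664e-01]
 [-6.10694133e-04  3.22248418e-01 -9.46654944e-01  2.47787773e-01]
 [ 0.00000000e+00  0.00000000e+00  0.00000000e+00  1.00000000e+00]]
```

View pics/sc3b.png

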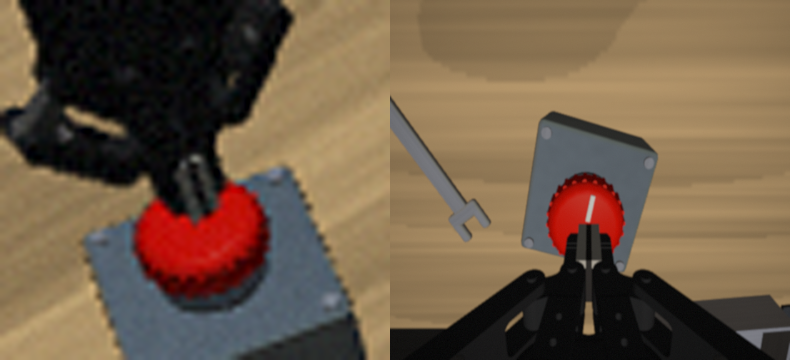

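The tip is still above the button, with a gap of about 1 cm by depth and no contact force. I'll continue down gently.

```bash
python3 -c "
from h import *
for v in (255,262,268,272,276): print(v,pt('w3',277,v,r=1),pt('w3',270,v,r=1))
print(pt('w3',283,235,r=2))
s=bot.get_state();print(s['tool_pos'],s['ft_force'])
"
```

```text
255 [ 0.4268 -0.2554  0.0989] [ 0.4277 -0.2589  0.097 ]
262 [ 0.4249 -0.2554  0.1099] [ 0.4246 -0.2586  0.1103]
268 [ 0.4246 -0.2554  0.116 ] [ 0.4246 -0.2585  0.116 ]
272 [ 0.4245 -0.2554  0.1198] [ 0.4245 -0.2584  0.1198]
276 [ 0.4245 -0.2553  0.1231] [ 0.4244 -0.2583  0.1234]
[ 0.4165 -0.2525  0.0979]
[ 0.43586562 -0.25518671  0.09819804] [0.26816382 0.19639239 0.25517222]
```

Request:
apply_moves --pt "0 0 0.002 0 0 0 -1" --pt "0 0 0.002 0 0 0 -1" --pt "0 0 0.002 0 0 0 -1" --pt "0 0 0 0 0 0 -1" --pt "0 0 0 0 0 0 -1"

```text
t: 4.75
tool_pos: [0.4358, -0.2552, 0.0921]
orientation: [-0.0, 1.0, 0.0, -0.0]
ft_force: [0.1, -0.1, -0.4]
grip_width: -0.004
finger_force: 0.0
```

Request:
apply_moves --pt "0 0 0.003 0 0 0 -1" --pt "0 0 0.003 0 0 0 -1" --pt "0 0 0.002 0 0 0 -1" --pt "0 0 0 0 0 0 -1" --pt "0 0 0 0 0 0 -1"

```text
t: 5.25
tool_pos: [0.436, -0.2553, 0.0843]
orientation: [-0.0, 1.0, -0.0, 0.0]
ft_force: [0.7, 0.3, 1.6]
grip_width: -0.0
finger_force: 1.0
```

Request:
apply_moves --pt "0 0 0.003 0 0 0 -1" --pt "0 0 0.003 0 0 0 -1" --pt "0 0 0.002 0 0 0 -1" --pt "0 0 0 0 0 0 -1" --pt "0 0 0 0 0 0 -1"

```text
t: 5.75
tool_pos: [0.4365, -0.2557, 0.0782]
orientation: [0.0, 1.0, 0.0, 0.001]
ft_force: [-6.3, 2.6, 30.6]
grip_width: -0.001
finger_force: 15.4
```

Request:
apply_moves --pt "0 0 -0.005 0 0 0 -1" --pt "0 0 -0.02 0 0 0 -1" --pt "0 0 -0.04 0 0 0 -1" --pt "0 0 -0.02 0 0 0 -1" --pt "0 0 0 0 0 0 -1"

```text
t: 6.25
tool_pos: [0.4371, -0.2558, 0.1633]
orientation: [-0.0, 1.0, -0.0, 0.002]
ft_force: [-0.1, 0.2, -0.8]
grip_width: 0.0
finger_force: 0.0
```

```bash
python3 -c "
from h import *
s=grab('scene','sc4');grab('top','t4');print(s['tool_pos'],s['ft_force'])
d=np.load('sc4.npz');
def cloud(tag):
    d=np.load(tag+'.npz');z=d['depth'];v,u=np.mgrid[:420,:560];K=d['K']
    P=np.stack([(u-K[0,2])/K[0,0]*z,(v-K[1,2])/K[1,1]*z,z],-1)@d['M'][:3,:3].T+d['M'][:3,3]
    c=d['frame'].astype(int);m=(c[...,0]>120)&(c[...,1]<60)&(z>0)&(np.hypot(P[...,0]-.436,P[...,1]+.257)<.06);return P[m]
for t in ('sc1','sc4','sc3','top1','t4'):
    p=cloud(t);
    if len(p)>10: print(t,len(p),np.percentile(p[:,2],[50,70,80,90]).round(4),((p.min(0)+p.max(0))/2).round(4))
"
```

```text
[ 0.43705282 -0.25575778  0.1633278 ] [-0.08656854  0.18760112 -0.80674351]
sc1 251 [0.0965 0.0975 0.098  0.0986] [ 0.436  -0.2529  0.0799]
sc4 248 [0.0897 0.0906 0.0912 0.0919] [ 0.4384 -0.2585  0.0879]
sc3 208 [0.0961 0.0972 0.0977 0.0988] [ 0.4381 -0.2534  0.0866]
top1 300 [0.0962 0.0975 0.0981 0.0993] [ 0.4353 -0.2588  0.0894]
t4 110 [0.0893 0.0911 0.0919 0.0927] [ 0.4514 -0.244   0.191 ]
```

The top reads 91 mm, 7 mm lower than before, so the button is latched. Next is the pipe: fingertips sit about 8 mm above the TCP reading when shut, so I'll use a TCP z of about 0.058 in the V.

Request:
apply_moves --pt "0 0 0 0 0 -0.0415 -1" --pt "-0.021 0.04 0 0 0 0 -1" --pt "-0.021 0.04 0 0 0 0 -1" --pt "-0.021 0.04 0 0 0 0 -1" --pt "-0.021 0.04 0 0 0 0 -1"

```text
t: 6.85
tool_pos: [0.5056, -0.0869, 0.1596]
orientation: [-0.041, 0.999, 0.0, -0.001]
ft_force: [1.5, -0.2, 0.1]
grip_width: -0.001
finger_force: 0.0
```

Request:
apply_moves --pt "-0.021 0.04 0 0 0 0 -1" --pt "-0.021 0.04 0 0 0 0 -1" --pt "-0.021 0.04 0 0 0 0 -1" --pt "-0.021 0.04 0 0 0 0 -1" --pt "-0.021 0.04 0 0 0 0 -1"

```text
t: 7.35
tool_pos: [0.5936, 0.121, 0.1591]
orientation: [-0.042, 0.999, -0.0, -0.002]
ft_force: [0.6, 0.4, -0.4]
grip_width: 0.001
finger_force: 0.0
```

Request:
apply_moves --pt "-0.021 0.04 0 0 0 0 -1" --pt "0 0 0.02 0 0 0 -1" --pt "0 0 0.02 0 0 0 -1" --pt "0 0 0 0 0 0 -1" --pt "0 0 0 0 0 0 -1"

```text
t: 7.85
tool_pos: [0.6111, 0.1603, 0.1199]
orientation: [-0.041, 0.999, -0.001, -0.001]
ft_force: [0.8, -0.5, 0.3]
grip_width: 0.0
finger_force: 0.0
```

```bash
python3 -c "
from h import *
s=grab('wrist','w5');print(s['tool_pos'],s['joint_pos'].round(2));
cv2.imwrite('pics/w5b.png',cv2.resize(cv2.imread('pics/w5.png'),(800,600)))"
```

```text
[0.61106954 0.16030013 0.11993153] [-0.66  0.56  0.47  1.71 -0.3   0.95  1.57]
```

View pics/w5b.png

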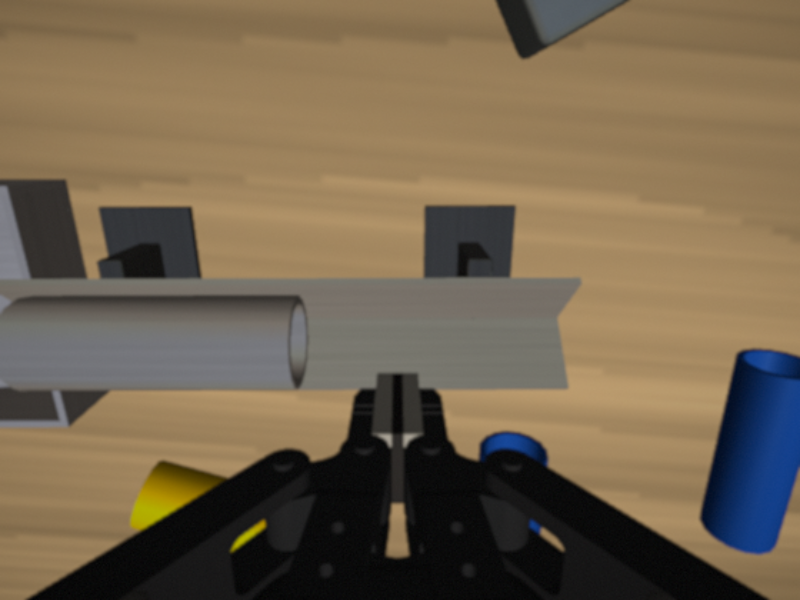

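The pipe end is at (300,343), the V bottom line at row ~318, and the shut fingertips at (397,375), aligned with the chute. I'll check the lateral offset.

```bash
python3 -c "
from h import *
S=.7
print('V',pt('w5',555*S,318*S,.045),pt('w5',540*S,318*S))
print('edges',pt('w5',575*S,279*S,.071),pt('w5',560*S,388*S,.071))
print('pipe end',pt('w5',300*S,296*S,.096),pt('w5',298*S,387*S,.06),pt('w5',290*S,340*S))
"
```

```text
V [0.6072 0.2397 0.045 ] [0.6076 0.2321 0.0454]
edges [0.5796 0.235  0.071 ] [0.6324 0.2387 0.071 ]
pipe end [0.5886 0.1214 0.096 ] [0.6484 0.1146 0.06  ] [0.6237 0.1102 0.0595]
```

Request:
apply_moves --pt "-0.0025 0 0.02 0 0 0 -1" --pt "0 0 0.03 0 0 0 -1" --pt "0 0 0.012 0 0 0 -1" --pt "0 0 0 0 0 0 -1" --pt "0 -0.01 0 0 0 0 -1"

```text
t: 8.4
tool_pos: [0.6156, 0.1525, 0.0601]
orientation: [-0.043, 0.999, 0.001, 0.0]
ft_force: [0.4, -0.4, 0.1]
grip_width: 0.001
finger_force: 0.0
```

Request:
apply_moves --pt "0 -0.01 0 0 0 0 -1" --pt "0 -0.01 0 0 0 0 -1" --pt "0 -0.01 0 0 0 0 -1" --pt "0 -0.01 0 0 0 0 -1" --pt "0 -0.01 0 0 0 0 -1"

```text
t: 8.9
tool_pos: [0.6202, 0.1031, 0.0606]
orientation: [-0.042, 0.999, 0.002, 0.001]
ft_force: [-0.1, 8.0, 3.6]
grip_width: 0.0
finger_force: 3.7
```

Request:
apply_moves --pt "0 -0.01 0 0 0 0 -1" --pt "0 -0.01 0 0 0 0 -1" --pt "0 -0.01 0 0 0 0 -1" --pt "0 -0.01 0 0 0 0 -1" --pt "0 -0.01 0 0 0 0 -1"

```text
t: 9.4
tool_pos: [0.6247, 0.0543, 0.061]
orientation: [-0.043, 0.999, 0.002, 0.001]
ft_force: [-1.0, 10.7, 9.3]
grip_width: -0.004
finger_force: 5.7
```

Request:
apply_moves --pt "0 -0.01 0 0 0 0 -1" --pt "0 -0.01 0 0 0 0 -1" --pt "0 -0.01 0 0 0 0 -1" --pt "0 0 0 0 0 0 -1" --pt "0 0 0 0 0 0 -1"

```text
t: 9.9
tool_pos: [0.6257, 0.0203, 0.0592]
orientation: [-0.041, 0.999, -0.0, -0.0]
ft_force: [0.3, 0.2, -0.6]
grip_width: -0.004
finger_force: 0.0
```

```bash
python3 -c "
from h import *
s=grab('scene','sc6');print(s['tool_pos'],s['ft_force'])
a=cv2.imread('pics/sc6.png')[150:320,200:400]
cv2.imwrite('pics/sc6b.png',cv2.resize(a,(700,595),interpolation=2))"
```

```text
[0.62573069 0.02031332 0.05916804] [ 0.25127843  0.21220778 -0.60612809]
```

View pics/sc6b.png

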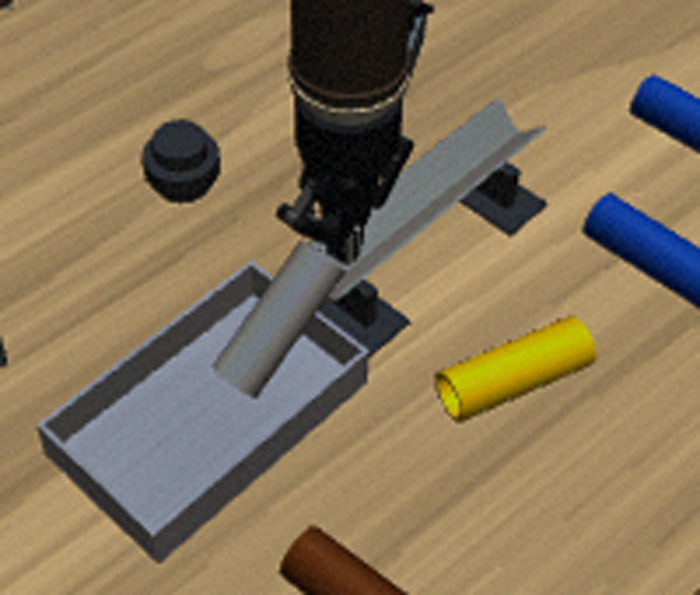

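The pipe has tipped, with its nose at (240,380) on the bin floor and its tail at (335,250) on the chute end. I'll keep pushing.

Request:
apply_moves --pt "0 -0.01 0 0 0 0 -1" --pt "0 -0.01 0 0 0 0 -1" --pt "0 -0.01 0 0 0 0 -1" --pt "0 -0.01 0 0 0 0 -1" --pt "0 -0.01 0 0 0 0 -1"

```text
t: 10.45
tool_pos: [0.6302, -0.0293, 0.0591]
orientation: [-0.041, 0.999, 0.0, -0.0]
ft_force: [0.2, 2.7, 0.4]
grip_width: -0.003
finger_force: 1.1
```

Request:
apply_moves --pt "0 -0.01 0 0 0 0 -1" --pt "0 -0.01 0 0 0 0 -1" --pt "0 0 0 0 0 0 -1" --pt "0 0 0 0 0 0 -1" --pt "0 0 0 0 0 0 -1"

```text
t: 10.95
tool_pos: [0.6317, -0.0475, 0.059]
orientation: [-0.042, 0.999, 0.0, -0.0]
ft_force: [-0.9, -0.2, 0.4]
grip_width: 0.003
finger_force: 0.0
```

```bash
python3 -c "
from h import *
s=grab('scene','sc7');print(s['tool_pos'],s['ft_force'])
a=cv2.imread('pics/sc7.png')[150:320,200:400]
cv2.imwrite('pics/sc7b.png',cv2.resize(a,(700,595),interpolation=2))"
```

```text
[ 0.63167838 -0.04754236  0.05901334] [-0.87456533 -0.2421927   0.4494549 ]
```

View pics/sc7b.png

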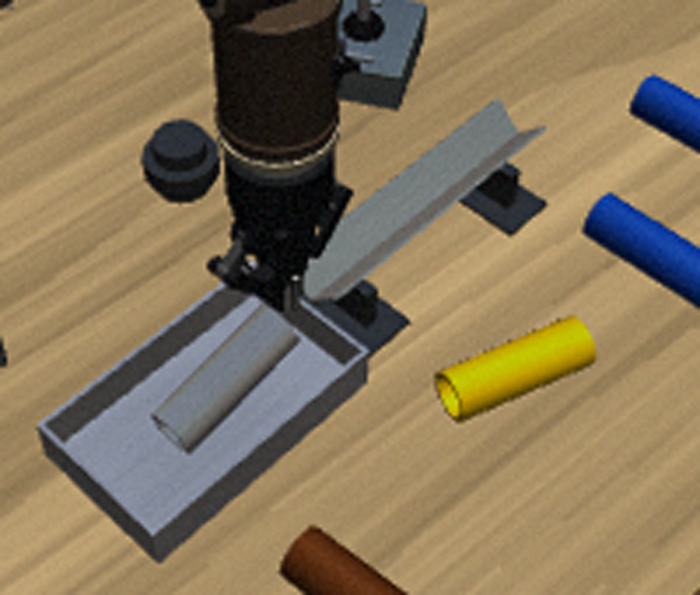

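The pipe lies in the bin, from (175,430) to (275,335), clear of the chute. Next is the mushroom, for the grip and the clockwise twist.

Request:
apply_moves --pt "0 0 -0.04 0 0 0 -1" --pt "0 0 -0.045 0 0 0 -1" --pt "0 0 -0.02 0 0 0 1" --pt "0.0355 -0.0321 0 0 0 0 1" --pt "0.0355 -0.0321 0 0 0 0 1"

```text
t: 11.5
tool_pos: [0.5667, -0.1178, 0.165]
orientation: [-0.043, 0.999, -0.0, 0.001]
ft_force: [-0.1, -1.7, -0.1]
grip_width: 0.504
finger_force: 0.0
```

Request:
apply_moves --pt "0.0355 -0.0321 0 0 0 0 1" --pt "0.0355 -0.0321 0 0 0 0 1" --pt "0.0355 -0.0321 0 0 0 0 1" --pt "0.0355 -0.0321 0 0 0 0 1" --pt "0 0 0 0 0 0 1"

```text
t: 12.0
tool_pos: [0.4306, -0.2631, 0.1649]
orientation: [-0.037, 0.999, -0.001, -0.0]
ft_force: [-0.0, 0.5, 1.4]
grip_width: 0.997
finger_force: 0.0
```

```bash
python3 -c "
from h import *
s=grab('wrist','w8');grab('scene','sc8');print(s['tool_pos'],s['orientation'].round(3),s['joint_pos'].round(2))
def cloud(tag,f):
    d=np.load(tag+'.npz');z=d['depth'];v,u=np.mgrid[:420,:560];K=d['K']
    P=np.stack([(u-K[0,2])/K[0,0]*z,(v-K[1,2])/K[1,1]*z,z],-1)@d['M'][:3,:3].T+d['M'][:3,3]
    return P[f(P,d['frame'].astype(int))&(z>0)]
p=cloud('w8',lambda P,c:(c[...,0]>100)&(c[...,1]<60)&(c[...,2]<60)&(np.hypot(P[...,0]-.436,P[...,1]+.257)<.05))
print(len(p),np.percentile(p[:,2],[50,90]),(np.percentile(p,1,0)+np.percentile(p,99,0))/2)
q=cloud('sc8',lambda P,c:(abs(P[...,0]-.64)<.045)&(P[...,1]<-.035)&(P[...,1]>-.2)&(P[...,2]>.02)&(P[...,2]<.12))
print('pipe',len(q),q.min(0),q.max(0))
# top of pipe vs y
for y in np.arange(-.19,-.03,.02):
    m=abs(q[:,1]-y)<.01
    if m.sum()>5: print(round(y,2),np.percentile(q[m],95,0).round(3))
"
```

```text
[ 0.43064139 -0.26313259  0.16490533] [-0.037  0.999 -0.001 -0.   ] [-0.03  0.3   0.58  1.98 -0.2   0.92  2.31]
4106 [0.0891071  0.09050573] [ 0.43350895 -0.25741027  0.08717571]
pipe 650 [ 0.61989646 -0.16937323  0.0203069 ] [ 0.66703351 -0.04620118  0.04934472]
-0.17 [ 0.666 -0.16   0.046]
-0.15 [ 0.665 -0.141  0.046]
-0.13 [ 0.663 -0.121  0.046]
-0.11 [ 0.661 -0.101  0.046]
-0.09 [ 0.66  -0.081  0.047]
-0.07 [ 0.658 -0.061  0.046]
-0.05 [ 0.656 -0.048  0.047]
```

The pipe lies flat with its top at 46 mm. The button centre from the wrist view is about (0.4345,-0.2575).

Request:
apply_moves --pt "-0.0045 0.0054 0.01 0 0 0 1" --pt "0 0 0.04 0 0 0 1" --pt "0 0 0.03 0 0 0 1" --pt "0 0 0.015 0 0 0 1" --pt "0 0 0.005 0 0 0 1"

```text
t: 12.6
tool_pos: [0.4396, -0.2496, 0.0616]
orientation: [-0.043, 0.999, 0.001, -0.002]
ft_force: [0.9, 0.6, 0.0]
grip_width: 1.0
finger_force: 0.0
```

Request:
apply_moves --pt "0 0 0.004 0 0 0 1" --pt "0 0 0 0 0 0 0.2" --pt "0 0 0 0 0 0 0" --pt "0 0 0 0 0 0 0" --pt "0 0 0 0 0 0 0" --newtons 25

```text
t: 13.1
tool_pos: [0.4412, -0.2564, 0.0622]
orientation: [-0.04, 0.999, -0.003, 0.003]
ft_force: [-0.7, -11.2, 2.7]
grip_width: 0.639
finger_force: 26.7
```

Request:
apply_moves --pt "0 0 0 0 0 0 1" --pt "0 0 0 0 0 0 1" --pt "0.006 -0.0075 0 0 0 0 1" --pt "0 0 0 0 0 0 1" --pt "0 0 0 0 0 0 1"

```text
t: 13.6
tool_pos: [0.434, -0.2602, 0.0602]
orientation: [-0.041, 0.999, 0.0, -0.0]
ft_force: [-0.3, -0.5, 0.1]
grip_width: 1.0
finger_force: 0.0
```

Request:
apply_moves --pt "0 0 0 0 0 0 0" --pt "0 0 0 0 0 0 0" --pt "0 0 0 0 0 0 0" --pt "0 0 0 0 0 0 0" --pt "0 0 0 0 0 0 0"

```text
t: 14.1
tool_pos: [0.434, -0.2581, 0.0599]
orientation: [-0.042, 0.999, 0.001, -0.001]
ft_force: [0.2, 5.0, 2.1]
grip_width: 0.645
finger_force: 26.9
```

Request:
apply_moves --pt "0 0.0015 0 0 0 0.05 0" --pt "0 0 0 0 0 0.06 0" --pt "0 0 0 0 0 0.06 0" --pt "0 0 0 0 0 0.06 0" --pt "0 0 0 0 0 0.06 0"

```text
t: 14.6
tool_pos: [0.4339, -0.2576, 0.0601]
orientation: [0.248, 0.969, 0.001, -0.0]
ft_force: [-1.8, 3.2, 2.2]
grip_width: 0.641
finger_force: 26.8
```

Request:
apply_moves --pt "0 0 0 0 0 0.06 0" --pt "0 0 0 0 0 0.06 0" --pt "0 0 0 0 0 0 0" --pt "0 0 0 0 0 0 0" --pt "0 0 0 0 0 0 0"

```text
t: 15.1
tool_pos: [0.434, -0.2575, 0.06]
orientation: [0.359, 0.934, 0.001, -0.001]
ft_force: [-1.5, 5.3, 2.3]
grip_width: 0.637
finger_force: 26.9
```

Request:
apply_moves --pt "0 0 0 0 0 0 1" --pt "0 0 0 0 0 0 1" --pt "0 0 0 0 0 0 1" --pt "0 0 0 0 0 0 1" --pt "0 0 -0.02 0 0 0 1"

```text
t: 15.6
tool_pos: [0.4328, -0.2581, 0.0788]
orientation: [0.36, 0.933, -0.0, -0.002]
ft_force: [-0.1, -0.3, 0.3]
grip_width: 1.002
finger_force: 0.0
```

Request:
apply_moves --pt "0 0 -0.04 0 0 0 1" --pt "0 0 -0.04 0 0 0 1" --pt "0 0 -0.02 0 0 0 -1" --pt "0 0 0 0 0 0 -1" --pt "0 0 0 0 0 0 -1"

```text
t: 16.1
tool_pos: [0.4342, -0.2583, 0.1801]
orientation: [0.36, 0.933, 0.0, 0.0]
ft_force: [-0.1, -0.4, -0.3]
grip_width: 0.516
finger_force: 0.0
```

```bash
python3 -c "
from h import *
s=grab('wrist','w9');grab('scene','sc9');print(s['tool_pos'],s['orientation'].round(3),s['joint_pos'].round(2))
def cloud(tag,f):
    d=np.load(tag+'.npz');z=d['depth'];v,u=np.mgrid[:420,:560];K=d['K']
    P=np.stack([(u-K[0,2])/K[0,0]*z,(v-K[1,2])/K[1,1]*z,z],-1)@d['M'][:3,:3].T+d['M'][:3,3]
    return P[f(P,d['frame'].astype(int))&(z>0)]
C=lambda P:np.hypot(P[...,0]-.435,P[...,1]+.257)
for t in('sc9','w9','sc1'):
  p=cloud(t,lambda P,c:(c[...,0]>100)&(c[...,1]<60)&(c[...,2]<60)&(C(P)<.05))
  q=cloud(t,lambda P,c:(c.min(-1)>120)&(C(P)<.026)&(P[...,2]>.085))
  if len(p): print(t,len(p),np.percentile(p[:,2],[50,80,90]).round(4),(np.percentile(p,1,0)+np.percentile(p,99,0))/2,'mark',q.mean(0) if len(q) else None)
"
```

```text
[ 0.43424213 -0.25833671  0.18014259] [0.36  0.933 0.    0.   ] [-0.26  0.33  0.87  1.98 -0.31  0.97  1.6 ]
sc9 257 [0.0961 0.0977 0.0983] [ 0.43796027 -0.25802742  0.09465457] mark [ 0.42411161 -0.25572796  0.09874437]
w9 3942 [0.096  0.097  0.0974] [ 0.43356204 -0.2564244   0.0941342 ] mark [ 0.42741079 -0.24835622  0.13428838]
sc1 260 [0.0963 0.098  0.0985] [ 0.43674047 -0.25804645  0.09485508] mark [ 0.42020265 -0.25448025  0.09700738]
```

The button is fully up (98 mm) and its mark is returning home. Next I approach the jog lever from the bar side, with tool x along the boss direction (-0.54, 0.84).

Request:
apply_moves --pt "0 0 0 0 0 0.0675 -1" --pt "0 0 0 0 0 0.0675 -1" --pt "0.0373 0.0248 0 0 0 0 -1" --pt "0.0373 0.0248 0 0 0 0 -1" --pt "0.0373 0.0248 0 0 0 0 -1"

```text
t: 16.7
tool_pos: [0.4362, -0.1231, 0.1791]
orientation: [0.483, 0.876, -0.001, -0.001]
ft_force: [0.8, 1.3, 0.7]
grip_width: -0.003
finger_force: 0.0
```

Request:
apply_moves --pt "0.0373 0.0248 0 0 0 0 -1" --pt "0.0373 0.0248 0 0 0 0 -1" --pt "0.0373 0.0248 0 0 0 0 -1" --pt "0.0373 0.0248 0 0 0 0 -1" --pt "0.0373 0.0248 0 0 0 0 -1"

```text
t: 17.2
tool_pos: [0.4414, 0.1014, 0.1794]
orientation: [0.482, 0.876, -0.001, -0.0]
ft_force: [1.5, -0.7, -0.1]
grip_width: 0.002
finger_force: 0.0
```

Request:
apply_moves --pt "0.0373 0.0248 0 0 0 0 -1" --pt "0.0373 0.0248 0 0 0 0 -1" --pt "0 0 0 0 0 0 -1" --pt "0 0 0 0 0 0 -1" --pt "0 0 0 0 0 0 -1"

```text
t: 17.7
tool_pos: [0.444, 0.1878, 0.1795]
orientation: [0.483, 0.876, -0.001, -0.0]
ft_force: [0.2, -0.6, -0.6]
grip_width: 0.0
finger_force: 0.0
```

```bash
python3 -c "
from h import *
s=grab('wrist','w10');grab('scene','sc10');print(s['tool_pos'],R.from_quat(s['orientation']).as_matrix().round(3).tolist(),s['joint_pos'].round(2))
d=np.load('sc10.npz');z=d['depth'];c=d['frame'].astype(int)
cv2.imwrite('pics/w10b.png',np.hstack([cv2.resize(cv2.imread('pics/w10.png'),(480,360)),cv2.resize(cv2.imread('pics/sc10.png')[115:215,110:200],(315,360))]))
"
```

```text
[0.44400209 0.18780194 0.17950172] [[-0.533, 0.846, -0.001], [0.846, 0.533, -0.001], [-0.001, -0.002, -1.0]] [-1.21  0.28  0.86  2.03 -0.26  0.95  0.34]
```

View pics/w10b.png

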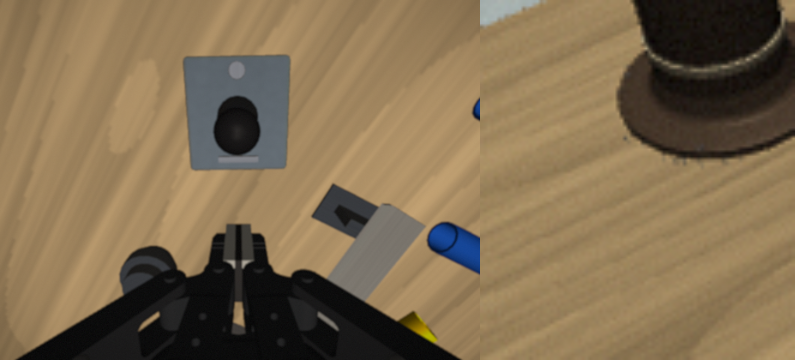

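The wrist view shows the boss at (237,70) beyond the ball at (237,131) and the fingers at (239,230), aligned with the rocking line.

Request:
apply_moves --pt "0 0 0.03 0 0 0 -1" --pt "0 0 0.03 0 0 0 -1" --pt "0 0 0.007 0 0 0 -1" --pt "0.008 0 0 0 0 0 -1" --pt "0 0 0 0 0 0 -1"

```text
t: 18.3
tool_pos: [0.4401, 0.1967, 0.114]
orientation: [0.482, 0.876, 0.0, -0.0]
ft_force: [-1.0, 0.1, 0.6]
grip_width: 0.002
finger_force: 0.0
```

```bash
python3 -c "
from h import *
b=pt('w10',237*7/6,131*7/6,.135);s=bot.get_state();print(b,R.from_quat(s['orientation']).inv().apply(b-s['tool_pos']),s['ft_force'])
"
```

```text
[0.4155 0.2313 0.135 ] [ 0.04243687 -0.00231273 -0.02094335] [-0.95686059  0.08049233  0.61744323]
```

Request:
apply_moves --pt "0.01 0 0 0 0 0 -1" --pt "0.01 0 0 0 0 0 -1" --pt "0.01 0 0 0 0 0 -1" --pt "0.01 0 0 0 0 0 -1" --pt "0.01 0 0 0 0 0 -1"

```text
t: 18.8
tool_pos: [0.413, 0.2388, 0.1132]
orientation: [0.482, 0.876, -0.0, 0.0]
ft_force: [4.0, -3.4, -4.2]
grip_width: 0.003
finger_force: 2.3
```

Request:
apply_moves --pt "0.002 0 0 0 0 0 -1" --pt "0 0 0 0 0 0 -1" --pt "0 0 0 0 0 0 -1" --pt "0 0 0 0 0 0 -1" --pt "0 0 0 0 0 0 -1"

```text
t: 19.3
tool_pos: [0.4124, 0.2396, 0.1132]
orientation: [0.483, 0.876, -0.0, 0.0]
ft_force: [1.0, -3.1, -1.7]
grip_width: 0.002
finger_force: 1.7
```

```bash
python3 -c "
from h import *
s=grab('wrist','w11');print(s['tool_pos'],s['ft_force'],R.from_quat(s['orientation']).inv().apply(s['ft_force']))
b=cv2.imread('pics/w11.png');cv2.imwrite('pics/w11b.png',cv2.resize(b,(560,420)))
"
```

```text
[0.41243345 0.23955492 0.11322066] [ 1.00607461 -3.06949752 -1.68968748] [-3.13240621 -0.78807145  1.68997624]
```

View pics/w11b.png

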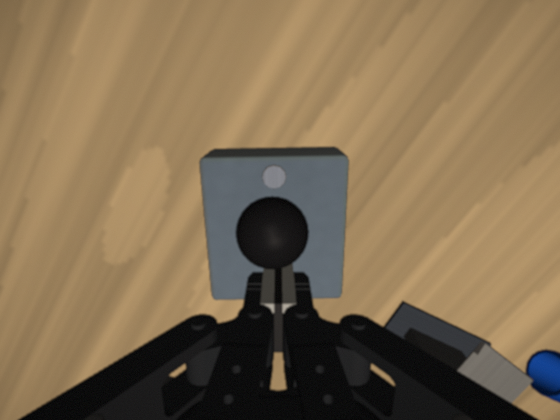

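The ball at (272,232) is tilted toward the boss. The 3.1 N reading implies about 0.4 rad, so I'll hold and then ease back.

Request:
apply_moves --pt "0.001 0 0 0 0 0 -1" --pt "0 0 0 0 0 0 -1" --pt "0 0 0 0 0 0 -1" --pt "0 0 0 0 0 0 -1" --pt "0 0 0 0 0 0 -1"

```text
t: 19.85
tool_pos: [0.4117, 0.2407, 0.1131]
orientation: [0.482, 0.876, -0.0, 0.0]
ft_force: [2.9, -3.7, -3.3]
grip_width: -0.003
finger_force: 2.1
```

```bash
python3 -c "
from h import *
b=pt('w11',272,232,.127);print(b,np.linalg.norm(b[:2]-[.4165,.228])/.09)
"
```

```text
[0.396  0.2608 0.127 ] 0.429770251571467
```

Request:
apply_moves --pt "0 0 0 0 0 0 -1" --pt "-0.006 0 0 0 0 0 -1" --pt "-0.008 0 0 0 0 0 -1" --pt "-0.008 0 0 0 0 0 -1" --pt "-0.008 0 0 0 0 0 -1"

```text
t: 20.35
tool_pos: [0.4281, 0.2152, 0.1133]
orientation: [0.482, 0.876, 0.0, -0.0]
ft_force: [-0.1, 1.0, -0.5]
grip_width: 0.001
finger_force: 0.0
```

Request:
apply_moves --pt "-0.008 0 0 0 0 0 -1" --pt "-0.01 0 0 0 0 0 -1" --pt "-0.02 0 0 0 0 0 -1" --pt "0 0 -0.04 0 0 0 -1" --pt "0 0 -0.04 0 0 0 -1"

```text
t: 20.85
tool_pos: [0.4479, 0.1813, 0.1934]
orientation: [0.484, 0.875, -0.002, -0.0]
ft_force: [-0.2, 1.5, 0.3]
grip_width: -0.0
finger_force: 0.0
```

```bash
python3 -c "
from h import *
s=grab('wrist','w12');grab('scene','sc12');grab('top','t12');print(s['tool_pos'],s['ft_force'],s['t'])
def cloud(tag,f):
    d=np.load(tag+'.npz');z=d['depth'];v,u=np.mgrid[:420,:560];K=d['K']
    P=np.stack([(u-K[0,2])/K[0,0]*z,(v-K[1,2])/K[1,1]*z,z],-1)@d['M'][:3,:3].T+d['M'][:3,3]
    return P[f(P,d['frame'].astype(int))&(z>0)]
b=cloud('w12',lambda P,c:(abs(P[...,2]-.14)<.02)&(np.hypot(P[...,0]-.415,P[...,1]-.23)<.06)&(c.max(-1)<70))
print('ball',len(b),np.median(b,0),b[:,2].max())
C=lambda P:np.hypot(P[...,0]-.435,P[...,1]+.257)
for t in('t12','top1','sc12','sc1'):
  p=cloud(t,lambda P,c:(c[...,0]>100)&(c[...,1]<60)&(c[...,2]<60)&(C(P)<.05))
  q=cloud(t,lambda P,c:(c.min(-1)>110)&(C(P)<.026)&(P[...,2]>.085))
  print(t,len(p),np.percentile(p[:,2],[50,80,90]).round(4),'mark',q.mean(0) if len(q) else None)
"
```

```text
[0.44793958 0.18131167 0.19341855] [-0.17422773  1.48276775  0.3297955 ] 20.85
ball 2152 [0.41430623 0.23273272 0.14659782] 0.15227041075757566
t12 313 [0.0957 0.0984 0.0997] mark [ 0.42051504 -0.25472693  0.09834473]
top1 314 [0.0961 0.098  0.0993] mark [ 0.42338821 -0.25554876  0.09991138]
sc12 257 [0.0962 0.0978 0.0985] mark [ 0.42384607 -0.25565559  0.09844512]
sc1 260 [0.0963 0.098  0.0985] mark [ 0.42331237 -0.25551041  0.09784651]
```

The lever was held about 1.1 s and is upright again, with the ball top at 151 mm. The button is up and home, and the pipe is in the bin.

Request:
apply_moves --pt "0 0 0 0 0 0 -1" --pt "0 0 0 0 0 0 -1" --pt "0 0 0 0 0 0 -1" --pt "0 0 0 0 0 0 -1" --pt "0 0 0 0 0 0 -1"

```text
t: 21.5
tool_pos: [0.4479, 0.1832, 0.1928]
orientation: [0.482, 0.876, -0.0, -0.0]
ft_force: [-0.7, -0.4, 0.4]
grip_width: 0.0
finger_force: 0.0
```

```bash
python3 -c "
from plant import ticket
print(ticket.finish_job())"
```

```text
the job is handed in; nothing more can be done
None
```

I latched the stop button, pushed the pipe into the bin, reset the button, jogged the lever about 0.4 rad to the boss side for about 1.1 s, and handed the job in at 21.5 s; the hand-in gave no verdict.

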